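Hold a probe in the guide of a measuring cell

TASK

The guide hole on top of the glass measuring cell is covered by a petri dish: lift the dish off and set it down gently, flat and right way up, on the free worktop. Then take the probe by its blue head out of its holder and lower its rod upright into the guide hole, without ever touching the cell with it, until the black band on the rod is level with the mouth of the guide. Finish while still holding the probe there, still, upright and centred in the hole, hanging free; leave the two bottles and the timer where they are.

Things in the scene. Friction and masses are not known exactly. Their poses are not given: they have to be found in the camera images.
- cell: measuring cell, fixed to the worktop: grey round foot (104 mm wide, 12 mm high), empty clear glass cylinder 80 mm wide, black lid 86 mm wide with its top at 98 mm (four screw heads 3 mm high on it), and on the lid a raised steel guide bushing 44 mm wide whose mouth is at 120 mm. The bore of the guide is 26 mm wide and goes straight down into the hollow glass, whose floor is at 12 mm. Origin at the centre of its underside, z up; it stands left or right of the middle
- guide_mouth (a point): centre of the mouth of the guide hole, at the top face of the steel bushing, 120 mm above the worktop; z up along the bore
- dish: closed round petri dish, whitish plastic with dark handwriting on its lid, 60 mm wide, 14 mm high, about 18 g; lies on the guide bushing and sticks out over it by about 8 mm all round (up to 6 mm off centre each way). Origin at the centre of its underside, z up
- holder: parking holder for the probe, fixed to the worktop: white square foot 80 x 80 x 10 mm and an upright white sleeve 30 mm wide with its top at 118 mm and a 16 mm bore, in which the probe hangs loosely. Origin at the centre of its underside, z up; it stands on the other side of the middle than the cell
- probe: rigid probe, about 90 g, upright: round steel rod 10 mm thick; black band (10 mm tall) on the rod with its middle 55 mm above the tip; black round collar 26 mm wide from 105 to 111 mm above the tip (its underside rests on the holder's sleeve at the start); square blue head 24 x 24 mm to grip, from 111 to 155 mm above the tip; small black cap up to 161 mm. Origin at the tip of the rod, z up to the head, x and y square to the head's flat sides
- violet_bottle: bystander: violet bottle with black cap, 40 mm wide, 104 mm high, upright at the left of the worktop; origin at the centre of its underside
- amber_bottle: bystander: small amber bottle with black cap, 26 mm wide, 61 mm high, upright at the right of the worktop; origin at the centre of its underside
- timer: bystander: white bench timer 70 x 66 x 19 mm, lying flat behind the middle of the worktop; origin at the centre of its underside
Things that resemble listed ones, but are neither listed nor needed, are in the scene too. Of the things that look like the probe, the smallest one is meant.

How it is judged:
By the outcome, as a careful person would: the job done as asked, in the order asked, and still so for the second after the job is handed in, while the arm keeps its last pose, push and grip.
It also fails if it takes over 64 s, if anything falls off the work surface, if the arm or the gripper's body presses on something with over 40 N, if the wrist force passes 120 N, or if a joint passes its speed limit or range.

ROBOT

A 7-joint arm with a two-finger parallel gripper is mounted at the origin on a cart in front of the work surface, level with it; the furniture and walls round the work are solid. World frame = base frame: x ahead of the robot, y to its left, z up, the work surface at z = 0. Lengths are in m, angles in rad, forces in N, time in s.
With the tool pointing down it reaches from about 0.425 to 0.875 m from the base axis. Payload 4.7 kg.
Tool frame: the origin (TCP) lies midway between the tips of the shut fingers; the grasp point (between the pads) lies 19 mm behind it; z points along the fingers, y is the direction in which the jaws open and shut (so a half turn about z gives the same grasp; the last joint's range is limited). The gripper opens to 87 mm and grips with 3 to 60 N. Pads are 19 mm wide; open, the fingers measure 117 mm over their backs; the gripper's body (75 mm by 190 mm) begins 51 mm behind the grasp point.
Start: joints at [1.334, 0.321, -0.07, 1.45, 0.023, 1.371, -0.057], TCP at [0.161, -0.63, 0.223] pointing down, gripper open.
Joint ranges: [-2.86, 2.86], [-0.3, 2.09], [-1.38, 1.24], [0.06, 2.45], [-1.56, 4.7], [0.09, 2.05], [-2.69, 2.69]. Speed limits (rad/s): [2.57, 2.57, 3.14, 3.14, 3.14, 3.14, 3.14].

INTERFACE

Orientations are given as a rotation vector (axis times angle).
In Python, from bench import get_state, eyes, job gives the robot as it stands. The module is installed in compiled form; this text tells all that it offers.
- The arm moves only by the shell command python3 -m jog 'ROWS' [FORCE]. ROWS is JSON, a list that holds one entry, the list of rows, each a list of 5 numbers: the opening, from 0 (shut) to 1 (fully open), then the shift along the tool's x, y, z in units of 40 mm (1.0 is 40 mm), then the turn about the tool's z in units of 5 degrees (1.0 is 5 degrees). In form: [[[jaw, dx, dy, dz, turn], ...]]. A call has 1 to 10 rows; each row shifts and turns the commanded pose from where the row before left it, along the tool's axes as they then stand; what a row does not reach is not made up. A row lasts 1/8 s, in which the tool goes at most 62.5 mm and 10.7 degrees, less where a joint would pass 70% of its speed; a pose out of reach is approached as far as the arm can. A call is refused whole if a number of a shift passes 1 or a number of a turn 1, either way. A call with a gripper value outside its range is refused whole. The fingers move at their own pace and stop on an object; FORCE is the grip in N (left out, the last holds). Time passes only in rows, so rows that do not move let the fingers close. It gives the time, the measured TCP pose, the force and the opening at its end, in the units of the state.
- get_state(): the state, without advancing time (a new reading comes with each control period).
- eyes.get_image(name): name is "scene" or "top"; returns (picture, depth): 420x560x3 uint8, red, green, blue; 420x560 float32, m along the optical axis (not along the pixel's ray), 0 where there is no reading.
- eyes.camera_params(name): a dict with "camera_matrix" (3x3 intrinsics, pixels), "pose" (4x4, takes a point from camera to world coordinates). Camera axes: x right, y down, z forward; pixel columns grow to the right and rows downward; lengths in m; the calibration is good to about 2 mm. A picture is of the moment at which its call begins. camera_params takes no time and is no camera call.
- job.close_job(): hands the job in, once; it reports no verdict.
The state is a dict: "time": time; "joint_positions": joint angles; "qd": joint speeds; "joint_torque": joint torques, N m; "position": TCP position; "tool_rot": TCP orientation; "ft_force": force on the tool from outside, world axes, zero at the start; "torque": the same for the moment, N m; "grip_width": opening from 0.0 (shut) to 1.0 (fully open).
Only numpy, scipy, OpenCV 4.12 (cv2) and the standard library are available. Lean on these libraries where they do the work, as an engineer would, in place of code of your own. Each camera call takes 0.05 s, during which the arm holds its last target. There are 200 camera calls.

## Working session

There is one attempt and no reset: what is moved stays moved. The work goes in short steps, Python scripts to look and compute and a shell command to move; the robot and the scene stay as the last step left them, time stands still between calls to the robot, and variables do not carry over. Pictures are saved under pics/ and viewed, about 8 in all and at most 12, crops included, and the job is handed in when it is done.

```bash
mkdir -p pics
cat > h.py <<'E'
import numpy as np, cv2
from bench import get_state, eyes, job
def snap(n,f=None):
    im,d=eyes.get_image(n)
    if f: cv2.imwrite('pics/'+f,im[:,:,::-1])
    p=eyes.camera_params(n)
    return im,d,np.array(p['camera_matrix']),np.array(p['pose'])
def world(d,K,T):
    v,u=np.indices(d.shape); P=np.stack([(u-K[0,2])*d/K[0,0],(v-K[1,2])*d/K[1,1],d],-1)
    return P@T[:3,:3].T+T[:3,3]
def ray(u,v,K,T,z):
    r=T[:3,:3]@np.linalg.solve(K,[u,v,1.]); o=T[:3,3]
    return o+r*(z-o[2])/r[2]
E
python3 - <<'E'
from h import *
for n in('scene','top'):
    im,d,K,T=snap(n,n+'1.png'); np.savez(n+'1.npz',im=im,d=d,K=K,T=T); print(n,K[0,0],T.round(3).tolist())
s=get_state(); print({k:np.round(v,3) for k,v in s.items()})
E
```

```text
scene 413.99832495959 [[-0.768, -0.274, 0.58, -0.064], [-0.641, 0.313, -0.701, 0.737], [0.01, -0.909, -0.416, 0.549], [0.0, 0.0, 0.0, 1.0]]
top 533.4259199352732 [[0.018, -0.988, 0.156, 0.365], [-1.0, -0.018, -0.003, -0.006], [0.006, -0.156, -0.988, 1.427], [0.0, 0.0, 0.0, 1.0]]
{'time': np.float64(0.1), 'joint_positions': array([ 1.334,  0.322, -0.07 ,  1.452,  0.023,  1.371, -0.057]), 'qd': array([ 0.001, -0.001,  0.   , -0.003, -0.   ,  0.001,  0.001]), 'joint_torque': array([-0.0000e+00, -4.9257e+01, -4.0600e-01, -3.1340e+01, -6.4000e-02,
        3.9000e-02,  0.0000e+00]), 'position': array([ 0.161, -0.629,  0.222]), 'tool_rot': array([-3.115, -0.393,  0.   ]), 'ft_force': array([ 0.564, -0.605,  0.195]), 'torque': array([-0.057,  0.062, -0.041]), 'grip_width': np.float64(1.0)}
```

View pics/scene1.png

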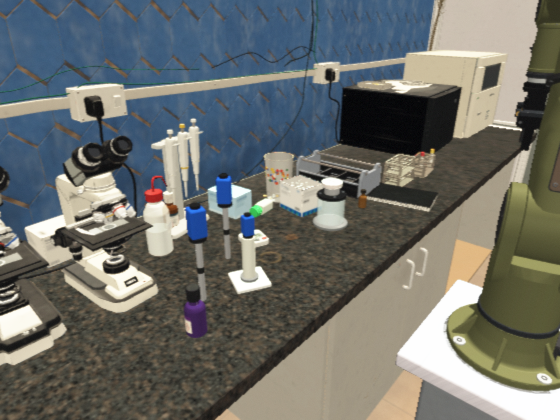

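View pics/top1.png

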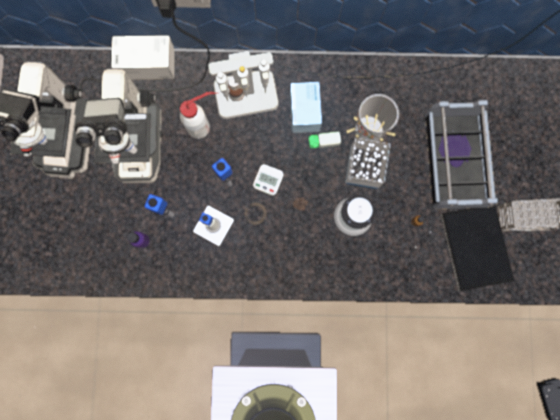

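Three blue-headed probes: top view (207,219) standing in the white-footed holder, (156,204) and (222,169) freestanding. In the scene view these are (248,222), (197,222) and (225,190). The one in the holder has the smallest head and stands in the listed holder, so it fits. The dish is the white disc at top (358,211). I'll confirm in a crop and measure.

Run:
```python
from h import *
A=np.load('top1.npz');B=np.load('scene1.npz')
im,d,K,T=[A[k] for k in('im','d','K','T')]; si,sd,sK,sT=[B[k] for k in('im','d','K','T')]
R=lambda c:cv2.resize(c,(400,300),interpolation=cv2.INTER_CUBIC)
out=np.vstack([np.hstack([R(im[155:245,145:265]),R(im[165:255,300:420])]),np.hstack([R(si[195:300,180:320]),R(si[160:250,280:400])])])
cv2.imwrite('pics/crop1.png',out[:,:,::-1])
for nm,I,D,k,t in(('top',im,d,K,T),('scene',si,sd,sK,sT)):
    W=world(D,k,t); hsv=cv2.cvtColor(I,cv2.COLOR_RGB2HSV)
    m=cv2.inRange(hsv,(105,170,70),(125,255,255)); 
    m[(W[...,2]<.08)|(W[...,0]>.8)]=0
    n,l,st,c=cv2.connectedComponentsWithStats(m)
    for i in range(1,n):
        if st[i,4]>15: 
            w=W[l==i]; top=w[w[:,2]>w[:,2].max()-.01]
            r=cv2.minAreaRect(np.argwhere(l==i)[:,::-1].astype(np.float32))
            print(nm,'blue',c[i].round(1),st[i],w.mean(0).round(4),w.max(0).round(3),w.min(0).round(3),top.mean(0).round(4),r)
# heightmap above things in top
W=world(d,K,T)
m=((W[...,2]>.122)&(W[...,2]<.15)).astype(np.uint8);m[:,:320]=0;m[:,400:]=0
n,l,st,c=cv2.connectedComponentsWithStats(m)
for i in range(1,n):
    if st[i,4]>60:
        w=W[l==i];print('dish?',c[i],st[i],w.mean(0).round(4),ray(*c[i],K,T,.134).round(4),np.median(w[:,2]))
for (u,v) in((207,219),(213,226),(156,204),(222,169),(358,211),(268,180),(141,241),(418,220),(300,203)): print(u,v,W[v,u].round(3))
```

```text
top blue [221.8 168.7] [213 159  17  18 103] [0.6244 0.1288 0.2159] [0.647 0.15  0.224] [0.607 0.112 0.199] [0.6255 0.1299 0.2176] ((221.26351928710938, 167.66893005371094), (14.41470718383789, 13.368478775024414), 54.462318420410156)
top blue [156.4 204.7] [145 195  21  18 161] [0.5384 0.2771 0.2088] [0.56  0.3   0.227] [0.523 0.264 0.165] [0.5402 0.2833 0.2191] ((155.4897003173828, 203.77320861816406), (18.17469596862793, 14.21484661102295), 23.96249008178711)
top blue [208.2 220.4] [205 217   6   7  20] [0.5092 0.1623 0.1654] [0.517 0.169 0.173] [0.503 0.157 0.156] [0.5089 0.163  0.1682] ((208.41464233398438, 220.23171997070312), (3.1234753131866455, 7.027819633483887), 38.65980911254883)
scene blue [223.4 189.6] [215 176  16  28 378] [0.6187 0.1425 0.1916] [0.649 0.156 0.222] [0.607 0.113 0.154] [0.6228 0.1395 0.2157] ((222.5, 189.5), (27.0, 15.0), 90.0)
scene blue [196.3 222.8] [186 206  21  34 562] [0.5282 0.2946 0.1918] [0.558 0.737 0.549] [-0.064  0.27   0.157] [-0.0643  0.7365  0.5487] ((196.43716430664062, 222.5272216796875), (32.74599075317383, 18.6253662109375), 85.030258
[... 258 characters left out ...]
  0.1358] [ 1.0181 -0.203   0.134 ] 0.13538283802459306
dish? [383.52653061 104.51428571] [360  95  38  35 245] [ 0.8138 -0.2638  0.1389] [ 0.8155 -0.2648  0.134 ] 0.14005171588312204
dish? [370.86516854 129.1011236 ] [359 119  30  16  89] [ 0.7498 -0.2317  0.1366] [ 0.7506 -0.2322  0.134 ] 0.13652904459662274
dish? [358.92339545 210.16770186] [347 198  25  25 483] [ 0.5448 -0.2012  0.134 ] [ 0.5448 -0.2012  0.134 ] 0.13417529359616687
207 219 [0.512 0.164 0.172]
213 226 [0.504 0.16  0.09 ]
156 204 [0.538 0.275 0.223]
222 169 [0.622 0.127 0.225]
358 211 [ 0.542 -0.199  0.136]
268 180 [0.638 0.026 0.018]
141 241 [0.464 0.344 0.069]
418 220 [ 0.532 -0.365  0.061]
300 203 [ 0.579 -0.062  0.004]
```

View pics/crop1.png

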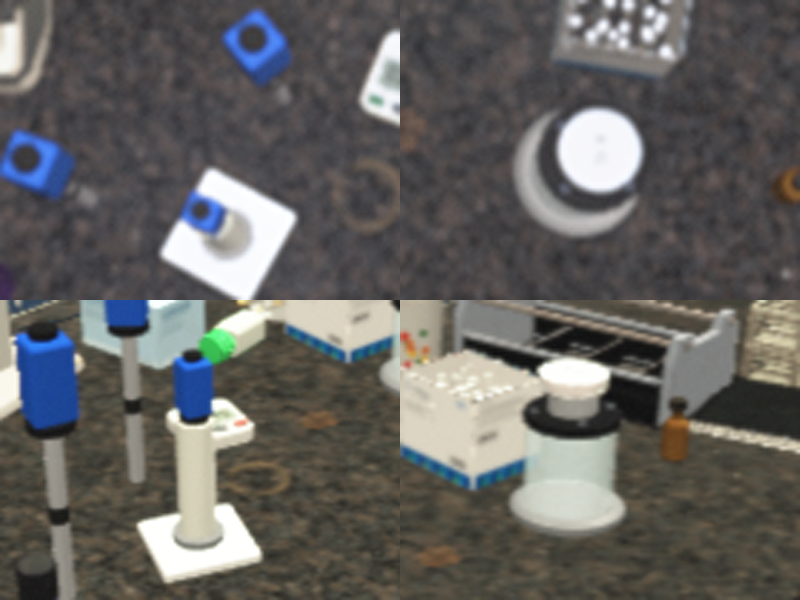

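The crop confirms it: the probe in the white holder is clearly smaller (narrower head, shorter) than the two freestanding ones. The white dish with writing lies on the bushing, at about (0.545, −0.201) with its top at 0.134. Next I move towards the dish.

```bash
cat > rel.py <<'E'
import sys
from h import *
from scipy.spatial.transform import Rotation as Ro
s=get_state(); R=Ro.from_rotvec(s['tool_rot']).as_matrix(); p=np.array(s['position'])
print('t',round(float(s['time']),2),'pos',p.round(4),'F',np.round(s['ft_force'],2),'w',round(float(s['grip_width']),3),'yaw x',np.degrees(np.arctan2(R[1,0],R[0,0])).round(2),'tilt z',R[:,2].round(4))
if len(sys.argv)>3: print('units',(R.T@(np.array([float(a) for a in sys.argv[1:4]])-p)/.04).round(3))
E
python3 -m jog '[[[1,0,0,-0.5,0],[1,0.8,-0.5,-0.5,0],[1,0.9,-0.6,0,0],[1,0.9,-0.6,0,0],[1,0.9,-0.6,0,0],[1,0.9,-0.6,0,0],[1,0.9,-0.6,0,0],[1,0.9,-0.6,0,0],[1,0.9,-0.6,0,0],[1,0.9,-0.6,0,0]]]' 8; python3 rel.py 0.545 -0.201 0.2
```

```text
time: 1.35
position: [0.4198, -0.3441, 0.2643]
tool_rot: [3.115, 0.393, 0.002]
ft_force: [-0.1, -0.3, -0.2]
grip_width: 1.002
t 1.35 pos [ 0.4198 -0.3441  0.2643] F [-0.14 -0.33 -0.24] w 1.002 yaw x 14.36 tilt z [ 0.0014 -0.0017 -1.    ]
units [ 3.917 -2.692  1.605]
```

```bash
python3 -m jog '[[[1,0.6,-0.4,0,0],[1,0.7,-0.5,0,0],[1,0.7,-0.5,0,0],[1,0.7,-0.5,0.2,0],[1,0.6,-0.4,0.4,0],[1,0.4,-0.3,0.4,0],[1,0.2,-0.1,0.4,0],[1,0,0,0.2,0],[1,0,0,0,0],[1,0,0,0,0]]]'; python3 rel.py 0.545 -0.201 0.1235
python3 - <<'E'
from h import *
im,d,K,T=snap('scene'); c=cv2.resize(im[60:270,220:500],(800,600),interpolation=cv2.INTER_CUBIC); cv2.imwrite('pics/s2.png',c[:,:,::-1])
E
```

```text
time: 2.6
position: [0.5428, -0.2027, 0.1992]
tool_rot: [3.116, 0.39, 0.001]
ft_force: [1.0, 0.0, 0.2]
grip_width: 0.999
t 2.6 pos [ 0.5428 -0.2027  0.1992] F [0.95 0.   0.18] w 0.999 yaw x 14.28 tilt z [ 7.e-04 -9.e-04 -1.e+00]
units [ 0.062 -0.03   1.893]
```

View pics/s2.png

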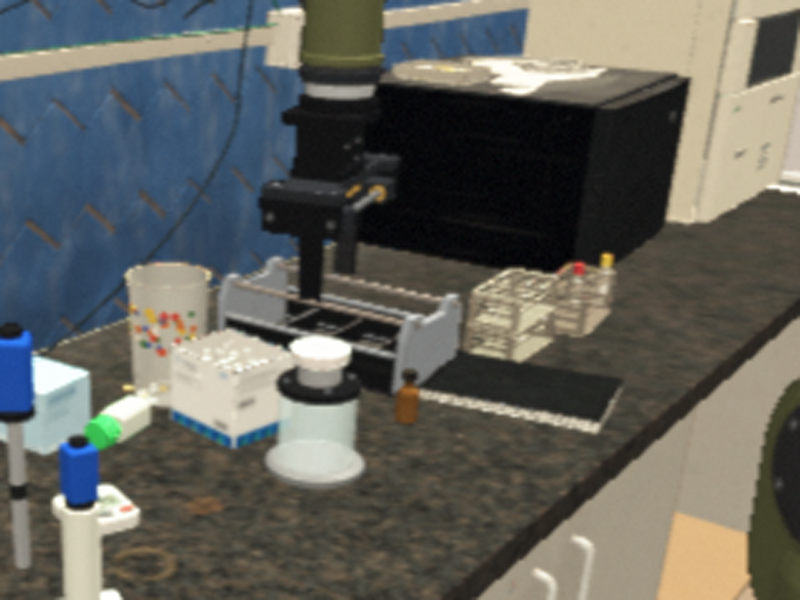

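The open fingers hang above the dish (dish at (320,352) in the crop). I descend around its rim with only the tips and grip lightly.

```bash
python3 -m jog '[[[1,0.05,0,0.4,0],[1,0,0,0.5,0],[1,0,0,0.45,0],[1,0,0,0.3,0],[1,0,0,0.15,0],[1,0,0,0.08,0],[1,0,0,0,0],[1,0,0,0,0]]]'; python3 rel.py 0.545 -0.201 0.1235
```

```text
time: 3.65
position: [0.5453, -0.2012, 0.1239]
tool_rot: [3.116, 0.393, 0.001]
ft_force: [-0.6, -0.3, 0.2]
grip_width: 0.999
t 3.65 pos [ 0.5453 -0.2012  0.1239] F [-0.58 -0.26  0.19] w 0.999 yaw x 14.37 tilt z [ 9.e-04 -5.e-04 -1.e+00]
units [-0.006 -0.006  0.011]
```

```bash
python3 -m jog '[[[0.8,0,0,0,0],[0.72,0,0,0,0],[0.66,0,0,0,0],[0.6,0,0,0,0],[0.6,0,0,0,0],[0.6,0,0,0,0],[0.6,0,0,-0.1,0],[0.6,0,0,-0.2,0],[0.6,0,0,-0.3,0],[0.6,0,0,-0.4,0]]]' 8; python3 rel.py 0.50 -0.02 0.17
```

```text
time: 4.9
position: [0.5449, -0.2011, 0.1644]
tool_rot: [3.117, 0.393, 0.0]
ft_force: [-0.1, 1.2, -0.8]
grip_width: 0.685
t 4.9 pos [ 0.5449 -0.2011  0.1644] F [-0.11  1.16 -0.78] w 0.685 yaw x 14.37 tilt z [ 1.e-04 -1.e-04 -1.e+00]
units [ 0.036 -4.664 -0.141]
```

```bash
python3 -m jog '[[[0.6,0,-0.2,-0.2,0],[0.6,0,-0.5,0,0],[0.6,0,-0.7,0,0],[0.6,0,-0.8,0,0],[0.6,0,-0.8,0,0],[0.6,0,-0.7,0,0],[0.6,0,-0.5,0,0],[0.6,0,-0.3,0.2,0],[0.6,0,-0.15,0.4,0],[0.6,0,0,0.3,0]]]'; python3 rel.py 0.50 -0.02 0.0045;  python3 - <<'E'
from h import *
im,d,K,T=snap('scene'); np.savez('s3.npz',im=im,d=d,K=K,T=T); c=cv2.resize(im[130:280,230:430],(800,600),interpolation=cv2.INTER_CUBIC); cv2.imwrite('pics/s3.png',c[:,:,::-1])
im,d,K,T=snap('top'); np.savez('t3.npz',im=im,d=d,K=K,T=T)
E
```

```text
time: 6.15
position: [0.498, -0.0211, 0.1336]
tool_rot: [-3.117, -0.392, 0.003]
ft_force: [-0.6, 0.1, -1.0]
grip_width: 0.684
t 6.15 pos [ 0.498  -0.0211  0.1336] F [-0.56  0.06 -1.04] w 0.684 yaw x 14.35 tilt z [-1.7e-03  1.0e-04 -1.0e+00]
units [ 0.06  -0.013  3.227]
```

View pics/s3.png

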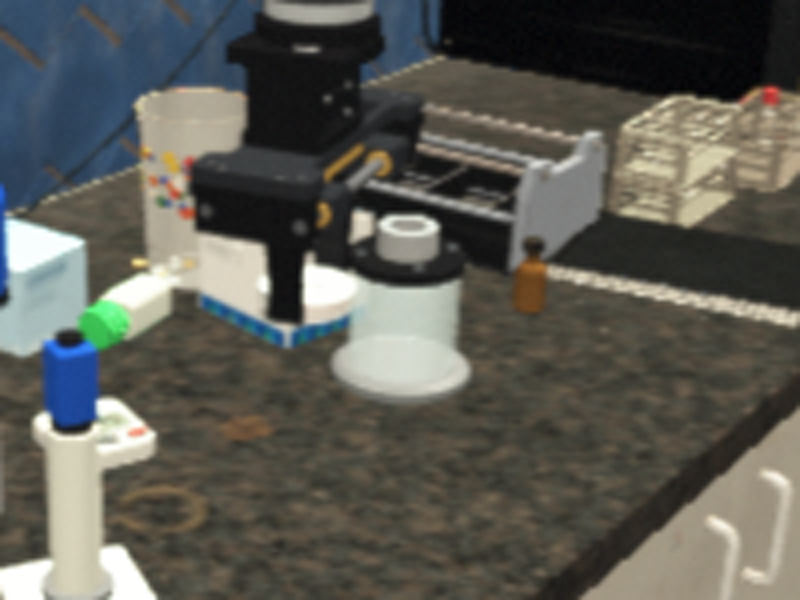

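The dish hangs level between the tips (300,290 in the crop), and the guide is now open. Lowering it onto the free top.

```bash
python3 -m jog '[[[0.6,0.05,0,0.3,0],[0.6,0,0,0.6,0],[0.6,0,0,0.7,0],[0.6,0,0,0.6,0],[0.6,0,0,0.4,0],[0.6,0,0,0.25,0],[0.6,0,0,0.15,0],[0.6,0,0,0.1,0],[0.6,0,0,0.05,0],[0.6,0,0,0,0]]]'; python3 rel.py 0.50 -0.02 0.0035
```

```text
time: 7.5
position: [0.5009, -0.0204, 0.0096]
tool_rot: [3.117, 0.393, 0.001]
ft_force: [-0.2, 0.7, -1.0]
grip_width: 0.683
t 7.5 pos [ 0.5009 -0.0204  0.0096] F [-0.22  0.72 -0.99] w 0.683 yaw x 14.37 tilt z [ 4.e-04 -2.e-04 -1.e+00]
units [-0.019 -0.016  0.151]
```

Run:
```python
from h import *
A=np.load('s3.npz');im,d,K,T=[A[k] for k in('im','d','K','T')]
W=world(d,K,T)
# bushing top from scene view: bright region near mouth
v,u=np.mgrid[180:200,320:345]; w=W[180:200,320:345]
m=(abs(w[...,2]-.12)<.006); print('scene bushing pts',m.sum(),w[m].mean(0).round(4))
A=np.load('t3.npz');im,d,K,T=[A[k] for k in('im','d','K','T')];W=world(d,K,T)
m=((W[...,2]>.110)&(W[...,2]<.13)&(abs(W[...,0]-.545)<.05)&(abs(W[...,1]+.2)<.05)).astype(np.uint8)
c=cv2.findContours(m,0,2)[0]; c=max(c,key=len); e=cv2.fitEllipse(c); print('bushing ell',e,ray(*e[0],K,T,.12).round(4))
m=((W[...,2]>.09)&(W[...,2]<.13)&(abs(W[...,0]-.545)<.07)&(abs(W[...,1]+.2)<.07)).astype(np.uint8)
c=max(cv2.findContours(m,0,2)[0],key=len); e=cv2.fitEllipse(c); print('lid ell',e,ray(*e[0],K,T,.098).round(4))
g=cv2.cvtColor(im,cv2.COLOR_RGB2GRAY)
t=cv2.resize(im[165:255,300:420],(800,600),interpolation=cv2.INTER_CUBIC); cv2.imwrite('pics/t3.png',t[:,:,::-1])
```

```text
scene bushing pts 81 [ 0.5458 -0.1979  0.1178]
bushing ell ((358.7537536621094, 210.8418426513672), (16.974159240722656, 17.132400512695312), 125.84024810791016) [ 0.545  -0.2029  0.12  ]
lid ell ((357.43572998046875, 212.05072021484375), (32.9912223815918, 33.547054290771484), 124.3757095336914) [ 0.5449 -0.2029  0.098 ]
```

View pics/t3.png

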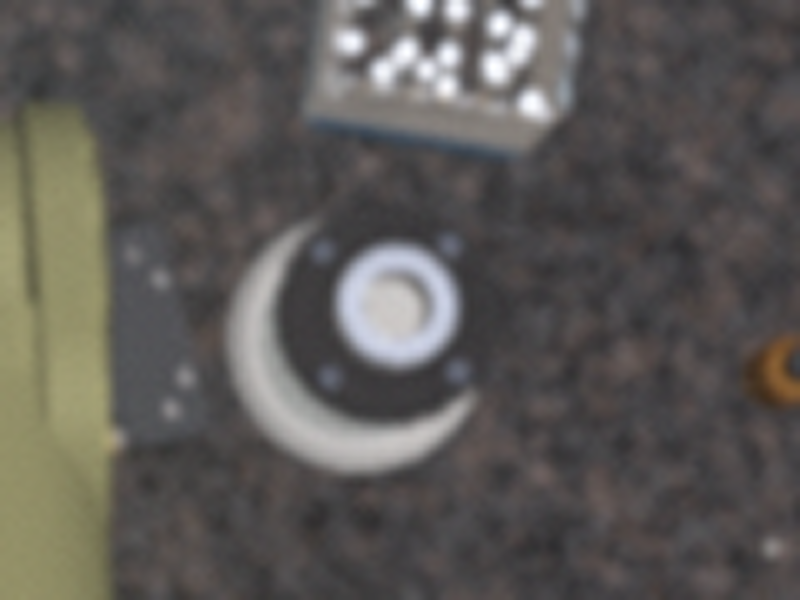

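Guide ring centred at crop (398,304), i.e. pixel (359.3,210.2), with the bore open. Now the last few mm down.

```bash
python3 -m jog '[[[0.6,0,0,0.05,0],[0.6,0,0,0.04,0],[0.6,0,0,0.03,0],[0.6,0,0,0.02,0],[0.6,0,0,0,0],[0.6,0,0,0,0]]]'; python3 rel.py 0.50 -0.02 0.0035
python3 - <<'E'
from h import *
for f,win in(('t3.npz',(190,232,338,382)),('s3.npz',(176,205,316,350))):
    A=np.load(f);im,d,K,T=[A[k] for k in('im','d','K','T')]
    a,b,c,e=win; S=8; g=cv2.resize(cv2.cvtColor(im,cv2.COLOR_RGB2GRAY)[a:b,c:e],None,fx=S,fy=S,interpolation=cv2.INTER_CUBIC)
    cu,cv_=(358.9,210.3) if f[0]=='t' else (332,186)
    m=(g>(130 if f[0]=='t' else 110)).astype(np.uint8)
    n,l,st,ce=cv2.connectedComponentsWithStats(m)
    cs,h=cv2.findContours(m,cv2.RETR_CCOMP,cv2.CHAIN_APPROX_NONE)
    for i,k in enumerate(cs):
        if len(k)>60:
            q=cv2.fitEllipse(k); uv=(np.array(q[0])+.5)/S-.5+[c,a]
            print(f,h[0,i,3],len(k),uv.round(2),np.round(np.array(q[1])/S,1),ray(*uv,K,T,.12).round(4))
E
```

```text
time: 8.25
position: [0.5007, -0.0204, 0.0037]
tool_rot: [3.117, 0.393, 0.0]
ft_force: [-0.3, 0.4, -1.7]
grip_width: 0.686
t 8.25 pos [ 0.5007 -0.0204  0.0037] F [-0.31  0.39 -1.68] w 0.686 yaw x 14.37 tilt z [ 0.e+00 -1.e-04 -1.e+00]
units [-0.015 -0.014  0.006]
t3.npz -1 409 [359.09 210.33] [17.7 18.2] [ 0.5463 -0.2037  0.12  ]
t3.npz -1 916 [362.99 206.14] [39.7 59.3] [ 0.557  -0.2134  0.12  ]
s3.npz -1 560 [327.67 201.64] [ 6.9 34.9] [ 0.4885 -0.0991  0.12  ]
s3.npz -1 517 [329.38 188.41] [12.2 23.6] [ 0.5389 -0.1803  0.12  ]
s3.npz -1 472 [337.98 179.13] [ 2.4 36.4] [ 0.5627 -0.2602  0.12  ]
```

```bash
python3 -m jog '[[[0.6,0,0,0.01,0],[0.6,0,0,0.01,0],[0.6,0,0,0,0]]]'; python3 rel.py; python3 -m jog '[[[0.72,0,0,0,0],[0.78,0,0,0,0],[0.9,0,0,0,0],[0.9,0,0,0,0],[0.9,0,0,-0.3,0],[0.9,0,0,-0.6,0],[0.9,0,0,-0.9,0],[0.9,0,0,-1,0],[0.9,0,0,-1,0],[0.9,0,0,-1,0]]]'; python3 rel.py 0.505 0.163 0.25
```

```text
time: 8.62
position: [0.5008, -0.0204, 0.0033]
tool_rot: [3.117, 0.393, -0.0]
ft_force: [-2.1, -0.7, 4.3]
grip_width: 0.688
t 8.62 pos [ 0.5008 -0.0204  0.0033] F [-2.13 -0.66  4.28] w 0.688 yaw x 14.37 tilt z [-0.e+00 -3.e-04 -1.e+00]
time: 9.88
position: [0.5006, -0.0202, 0.1972]
tool_rot: [3.116, 0.394, 0.002]
ft_force: [0.4, -0.3, 1.0]
grip_width: 0.895
t 9.88 pos [ 0.5006 -0.0202  0.1972] F [ 0.41 -0.27  0.99] w 0.895 yaw x 14.4 tilt z [ 1.1e-03 -5.0e-04 -1.0e+00]
units [ 1.245 -4.407 -1.322]
```

Run:
```python
from h import *
from numpy import array
im,d,K,T=snap('scene'); np.savez('s4.npz',im=im,d=d,K=K,T=T)
it,dt,Kt,Tt=snap('top'); np.savez('t4.npz',im=it,d=dt,K=Kt,T=Tt)
B=np.load('top1.npz')['im']
R=lambda c:cv2.resize(c,(400,300),interpolation=cv2.INTER_CUBIC)
out=np.vstack([np.hstack([R(B[205:235,190:230]),R(it[205:235,190:230])]),np.hstack([R(im[205:265,210:290]),R(im[160:310,240:440])])])
cv2.imwrite('pics/c4.png',out[:,:,::-1])
S=10
for nm,I,k,t in(('top1',B,Kt,Tt),('top4',it,Kt,Tt)):
    c=cv2.resize(I[205:235,190:230],None,fx=S,fy=S,interpolation=cv2.INTER_CUBIC)
    h=cv2.cvtColor(c,cv2.COLOR_RGB2HSV); m=cv2.inRange(h,(100,120,60),(130,255,255))
    q=max(cv2.findContours(m,0,1)[0],key=cv2.contourArea); r=cv2.minAreaRect(q)
    ap=cv2.approxPolyDP(q,4,True)[:,0]
    print(nm,r); 
    for p in ap:
        uv=(p+.5)/S-.5+[190,205]; print(uv.round(1),ray(*uv,k,t,.168).round(4))
```

```text
top1 ((158.13235473632812, 139.7205810546875), (119.95931243896484, 90.89701080322266), 25.34617805480957)
[202.  212.4] [0.5279 0.1776 0.168 ]
[199. 218.] [0.5141 0.1841 0.168 ]
[199.  219.6] [0.5103 0.1837 0.168 ]
[203.2 222.6] [0.5036 0.1735 0.168 ]
[206.6 223.8] [0.5006 0.1656 0.168 ]
[209. 224.] [0.5005 0.1599 0.168 ]
[210.8 221. ] [0.5077 0.1556 0.168 ]
[211.4 217.2] [0.5166 0.1548 0.168 ]
[208.8 215.2] [0.5215 0.1609 0.168 ]
[205. 214.] [0.5239 0.1701 0.168 ]
[202.8 212.4] [0.5279 0.1754 0.168 ]
top4 ((157.80908203125, 139.75265502929688), (120.30127716064453, 90.58307647705078), 25.769329071044922)
[202.  212.4] [0.5279 0.1776 0.168 ]
[199.2 217.6] [0.5151 0.1837 0.168 ]
[199.  219.4] [0.5108 0.184  0.168 ]
[203.2 222.6] [0.5036 0.1735 0.168 ]
[206.2 223.8] [0.5008 0.1665 0.168 ]
[208.8 224. ] [0.5005 0.1601 0.168 ]
[210.8 220.8] [0.5079 0.1557 0.168 ]
[211.4 217.2] [0.5166 0.1548 0.168 ]
[209.  215.2] [0.5212 0.1607 0.168 ]
```

View pics/c4.png

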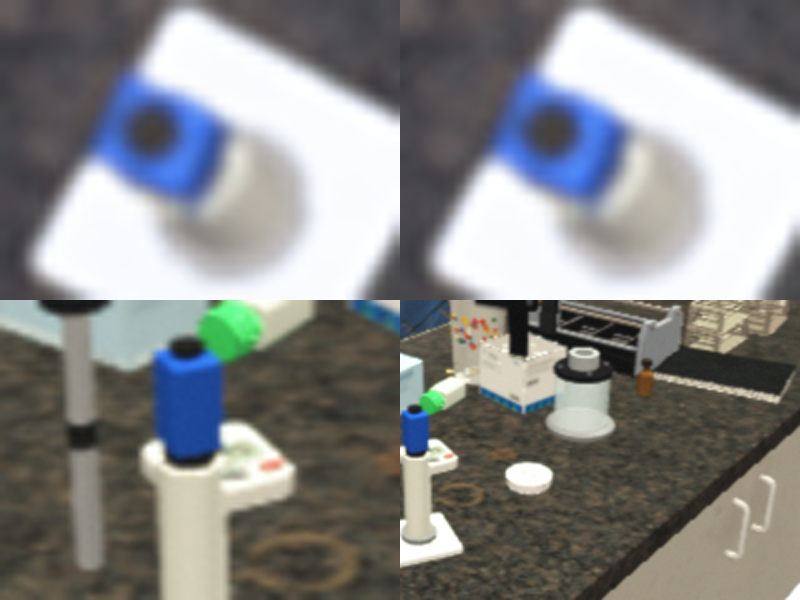

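Dish lies flat and upright on the worktop (crop (528,478)), and the guide is open. The probe head's cap is at top pixel (205.2,218), which puts it at about (0.514, 0.169), with head sides at about −25.5°/64.5°. The two tall probes (to ≈0.226 m) stand about 115 mm away. I'll set the jaws along −25.5° and grip the head high, so the gripper body stays over them.

```bash
python3 -m jog '[[[0.9,0,0,-0.5,-1],[0.9,0,0,-0.5,-1],[0.9,0,0,-0.4,-1],[0.9,0,0,-0.2,-1],[0.9,0,0,-0.1,-1],[0.9,0,0,0,-1],[0.9,0,0,0,-1],[0.9,0,0,0,-1],[0.9,0,0,0,-1],[0.9,0,0,0,-1]]]' 30; python3 rel.py 0.514 0.169 0.265
python3 - <<'E'
from h import *
print(np.round(get_state()['joint_positions'],2))
A=np.load('top1.npz');d,K,T=A['d'],A['K'],A['T'];W=world(d,K,T)
for u,v in((156,204),(222,169)):
    w=W[v-14:v+14,u-14:u+14].reshape(-1,3); w=w[w[:,2]>.205]; print(w.min(0).round(3),w.max(0).round(3),w.mean(0).round(3))
print(ray(205.2,218,K,T,.174),ray(156,204,K,T,.225))
E
```

```text
time: 11.22
position: [0.5004, -0.0202, 0.2629]
tool_rot: [-2.656, -1.678, 0.0]
ft_force: [0.6, 0.3, 0.0]
grip_width: 0.9
t 11.22 pos [ 0.5004 -0.0202  0.2629] F [0.58 0.31 0.04] w 0.9 yaw x 64.56 tilt z [-3.e-04 -1.e-04 -1.e+00]
units [ 4.417 -1.724 -0.054]
[ 0.61  0.01 -0.62  1.73  0.01  1.4  -0.46]
[ 0.365 -0.006  0.205] [0.56  0.304 1.427] [0.536 0.276 0.245]
[ 0.365 -0.006  0.205] [0.647 0.152 1.427] [0.623 0.129 0.235]
[0.51379147 0.16848577 0.174     ] [0.53771388 0.27451223 0.225     ]
```

```bash
python3 -m jog '[[[0.9,0.4,-0.12,0,0],[0.9,0.6,-0.24,0,0],[0.9,0.7,-0.3,0,0],[0.9,0.7,-0.3,0,0],[0.9,0.7,-0.3,0,0],[0.9,0.6,-0.24,0,0],[0.8,0.4,-0.12,0,0],[0.8,0.3,-0.1,0,0],[0.8,0,0,0,0],[0.8,0,0,0,0]]]'; python3 rel.py 0.514 0.169 0.148
python3 - <<'E'
from h import *
im,d,K,T=snap('scene'); np.savez('s5.npz',im=im,d=d,K=K,T=T); c=cv2.resize(im[120:270,170:370],(800,600),interpolation=cv2.INTER_CUBIC); cv2.imwrite('pics/s5.png',c[:,:,::-1])
E
```

```text
time: 12.48
position: [0.5148, 0.1675, 0.2628]
tool_rot: [2.659, 1.672, -0.001]
ft_force: [0.3, 0.5, -1.3]
grip_width: 0.801
t 12.47 pos [0.5148 0.1675 0.2628] F [ 0.26  0.5  -1.27] w 0.801 yaw x 64.31 tilt z [-2.e-04 -6.e-04 -1.e+00]
units [ 0.028 -0.035  2.871]
```

View pics/s5.png

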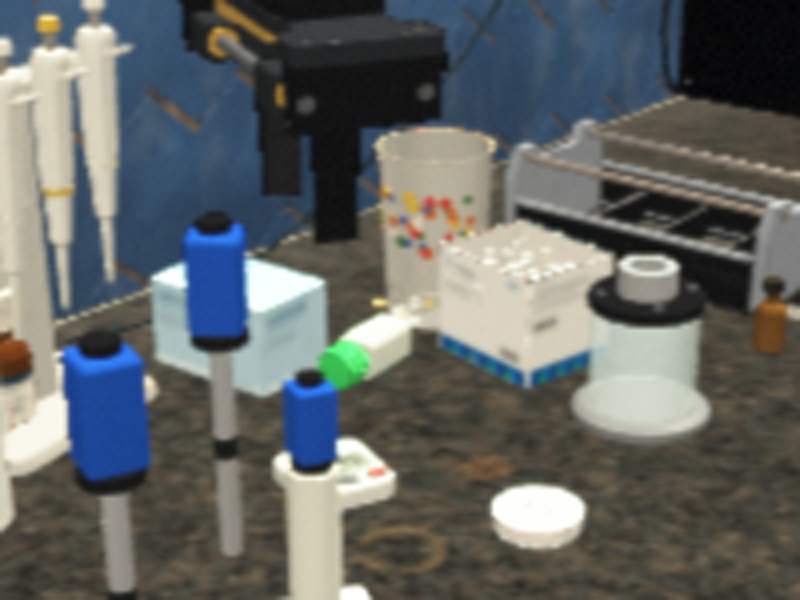

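The fingers (crop (280,190) and (335,240)) are centred over the probe head (310,420). Descending.

```bash
python3 -m jog '[[[0.8,0.02,-0.03,0.3,0],[0.8,0,0,0.5,0],[0.8,0,0,0.5,0],[0.8,0,0,0.5,0],[0.8,0,0,0.4,0],[0.8,0,0,0.3,0],[0.8,0,0,0.2,0],[0.8,0,0,0.15,0],[0.8,0,0,0,0],[0.8,0,0,0,0]]]'; python3 rel.py 0.514 0.169 0.148
```

```text
time: 13.78
position: [0.5144, 0.1695, 0.1494]
tool_rot: [2.659, 1.673, 0.001]
ft_force: [0.8, -0.1, -0.1]
grip_width: 0.802
t 13.78 pos [0.5144 0.1695 0.1494] F [ 0.83 -0.12 -0.09] w 0.802 yaw x 64.37 tilt z [ 8.e-04  1.e-04 -1.e+00]
units [-0.014 -0.003  0.034]
```

```bash
python3 -m jog '[[[0.6,0,0,0,0],[0.5,0,0,0,0],[0.4,0,0,0,0],[0.35,0,0,0,0],[0.3,0,0,0,0],[0.25,0,0,0,0],[0.2,0,0,0,0],[0.2,0,0,0,0]]]' 5; python3 rel.py; python3 -m jog '[[[0.2,0,0,0,0],[0.2,0,0,0,0]]]' 35; python3 rel.py
```

```text
time: 14.78
position: [0.514, 0.1693, 0.1489]
tool_rot: [2.659, 1.673, -0.0]
ft_force: [0.0, -0.1, 0.1]
grip_width: 0.282
t 14.78 pos [0.514  0.1693 0.1489] F [ 0.04 -0.1   0.05] w 0.282 yaw x 64.37 tilt z [-0.e+00 -1.e-04 -1.e+00]
time: 15.02
position: [0.514, 0.1693, 0.1489]
tool_rot: [-2.659, -1.673, 0.0]
ft_force: [0.0, 0.3, -0.4]
grip_width: 0.276
t 15.03 pos [0.514  0.1693 0.1489] F [ 0.03  0.3  -0.4 ] w 0.276 yaw x 64.37 tilt z [-1.e-04 -0.e+00 -1.e+00]
```

Gripped flat: width 24.0 mm matches the head. Lifting straight up.

```bash
python3 -m jog '[[[0.2,0,0,-0.1,0],[0.2,0,0,-0.2,0],[0.2,0,0,-0.4,0],[0.2,0,0,-0.5,0],[0.2,0,0,-0.6,0],[0.2,0,0,-0.6,0],[0.2,0,0,-0.5,0],[0.2,0,0,-0.4,0],[0.2,0,0,-0.3,0],[0.2,0,0,-0.2,0]]]'; python3 rel.py 0.546 -0.203 0.30
```

```text
time: 16.27
position: [0.5141, 0.1693, 0.3016]
tool_rot: [2.659, 1.673, 0.0]
ft_force: [-0.1, -0.5, -0.8]
grip_width: 0.271
t 16.27 pos [0.5141 0.1693 0.3016] F [-0.11 -0.46 -0.83] w 0.271 yaw x 64.37 tilt z [ 1.e-04 -1.e-04 -1.e+00]
units [-8.046  4.746  0.04 ]
```

```bash
python3 -m jog '[[[0.2,-0.2,0.12,0,0],[0.2,-0.4,0.24,0,0],[0.2,-0.6,0.35,0,0],[0.2,-0.7,0.41,0,0],[0.2,-0.7,0.41,0,0],[0.2,-0.7,0.41,0,0],[0.2,-0.7,0.41,0,0],[0.2,-0.7,0.41,0,0],[0.2,-0.7,0.41,0,0],[0.2,-0.7,0.41,0,0]]]'; python3 -m jog '[[[0.2,-0.7,0.41,0,0],[0.2,-0.5,0.3,0,0],[0.2,-0.4,0.24,0,0],[0.2,-0.2,0.12,0,0],[0.2,-0.1,0.06,0,0],[0.2,0,0,0,0],[0.2,0,0,0,0],[0.2,0,0,0,0]]]'; python3 rel.py 0.546 -0.203 0.30
python3 - <<'E'
from h import *
im,d,K,T=snap('scene'); np.savez('s6.npz',im=im,d=d,K=K,T=T); c=cv2.resize(im[105:210,260:400],(800,600),interpolation=cv2.INTER_CUBIC); cv2.imwrite('pics/s6.png',c[:,:,::-1])
it,dt,Kt,Tt=snap('top'); np.savez('t6.npz',im=it,d=dt,K=Kt,T=Tt)
E
```

```text
time: 17.52
position: [0.537, -0.1145, 0.3]
tool_rot: [-2.659, -1.672, 0.002]
ft_force: [-0.0, 0.4, -0.8]
grip_width: 0.273
time: 18.52
position: [0.5456, -0.2, 0.3011]
tool_rot: [2.658, 1.675, 0.0]
ft_force: [-0.7, 1.1, -0.8]
grip_width: 0.274
t 18.52 pos [ 0.5456 -0.2     0.3011] F [-0.67  1.11 -0.81] w 0.274 yaw x 64.43 tilt z [ 2.e-04 -1.e-04 -1.e+00]
units [-0.064  0.041  0.027]
```

View pics/s6.png

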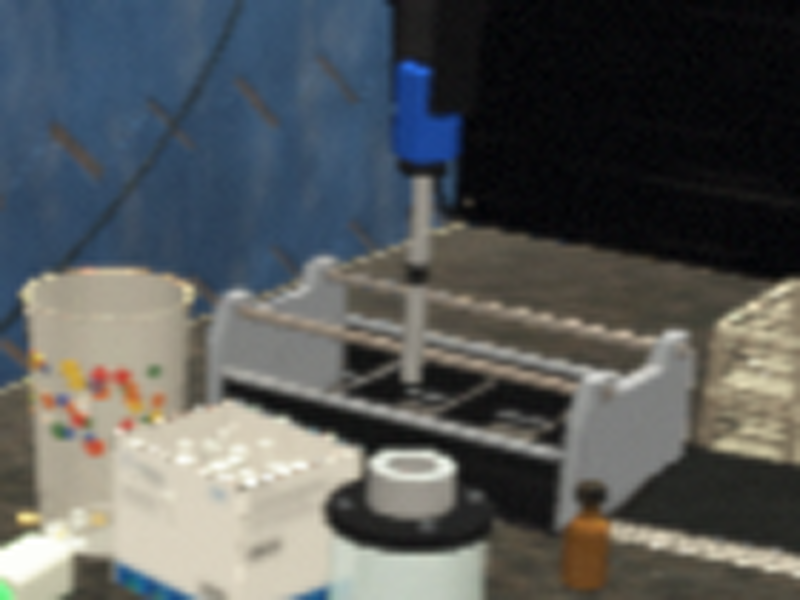

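The rod hangs over the guide: tip at crop (410,385), bushing mouth at (413,463). Next I'll fit the rod axis and the mouth in the scene view.

```bash
cat > rod.py <<'E'
import sys
from h import *
def fit(f,v0,v1,cu):
    A=np.load(f);im,d,K,T=[A[k] for k in('im','d','K','T')]
    W=world(d,K,T); o=T[:3,3]
    P=[];L=[]
    for v in range(v0,v1):
        us=[u for u in range(cu-12,cu+13) if abs(W[v,u,0]-.546)<.03 and abs(W[v,u,1]+.2)<.03]
        if len(us)<3 or len(us)>7: continue
        us=us[1:-1] if len(us)>4 else us
        g=W[v,us].mean(0); P.append(g); L.append([v,np.mean(us)])
    P=np.array(P); 
    n=T[:3,2].copy(); n[2]=0; n/=np.linalg.norm(n); r=np.array([-n[1],n[0],0])
    r*=np.sign(r@T[:3,0])
    z=P[:,2]; a=np.polyfit(z,P@n,1); b=np.polyfit(z,P@r,1)
    ax=lambda zz:(np.polyval(a,zz)+.004)*n+np.polyval(b,zz)*r+[0,0,zz]
    print('rows',len(P),'z',z.min().round(4),z.max().round(4),'tilt deg fwd/right',np.degrees([a[0],b[0]]).round(2),'axis at .12',ax(.12).round(4),'at zmin',ax(z.min()).round(4),'at zmax',ax(z.max()).round(4),'n',n.round(3),'r',r.round(3))
    return im,K,T,W,L
if __name__=='__main__':
    im,K,T,W,L=fit('s6.npz',136,173,332)
    proj=lambda p:(lambda c:(K@c)[:2]/c[2])(T[:3,:3].T@(np.array(p)-T[:3,3]))
    print('vertical expect',proj([.5456,-.2,.27]),proj([.5456,-.2,.167])); print(L[0],L[-1])
    S=8;a,b,c,e=180,200,320,345
    g=cv2.resize(cv2.cvtColor(im,cv2.COLOR_RGB2GRAY)[a:b,c:e],None,fx=S,fy=S,interpolation=cv2.INTER_CUBIC)
    # mouth bore: darker hole; bushing side walls edges give the column
    print('gray rows');[print(v,im[v,322:345].mean(1).astype(int)) for v in range(181,193)]
    w=W[178:196,320:346]; m=(abs(w[...,2]-.12)<.004)&(abs(w[...,0]-.546)<.04); print(w[m].mean(0),w[m].min(0),w[m].max(0),m.sum())
E
python3 rod.py
```

```text
rows 36 z 0.167 0.2669 tilt deg fwd/right [ 0.19 -0.04] axis at .12 [ 0.5479 -0.1971  0.12  ] at zmin [ 0.548  -0.1972  0.167 ] at zmax [ 0.5483 -0.1974  0.2669] n [ 0.637 -0.771  0.   ] r [-0.771 -0.637 -0.   ]
vertical expect [334.3855608  134.42433539] [332.2681967  170.39454734]
[136, np.float64(333.0)] [171, np.float64(331.0)]
gray rows
181 [ 23  19  20  20  18  19  20  17  17  21  20  17  20  23  29  36  48  61
  82 109 129 133 143]
182 [59 37 21 20 21 25 26 26 25 25 25 25 24 26 20 17 23 23 28 38 51 65 88]
183 [145  92  34  29  63  89  94  92  87  89  91  91  93  87  57  30  22  19
  21  21  22  26  33]
184 [176 113  59  94 166 208 215 208 203 203 204 206 214 201 153 101  67  30
  22  19  22  21  22]
185 [181 122 125 197 225 215 178 155 154 156 156 158 165 181 208 220 175  80
  29  22  22  21  21]
186 [183 125 140 204 228 203 163 151 150 150 149 147 145 151 190 224 224 159
  51  23  21  24  23]
187 [179 117 103 165 210 224 215 196 177 171 166 167 174 186 213 227 214 145
  47  21  22  22  22]
188 [154  90  90 126 147 171 196 209 216 220 221 221 224 218 207 191 162 103
  36  18  20  19  20]
189 [ 62  52  90 123 133 142 149 154 158 161 162 166 162 157 152 148 140  98
  44  24  21  21  21]
190 [ 39  48  92 124 134 140 141 145 147 150 150 148 147 144 144 143 137  99
  46  43  41  38  26]
191 [ 38  50  95 125 136 141 142 145 147 149 149 148 148 145 144 141 137  98
  47  53  77  84  57]
192 [ 38  50  94 123 134 139 143 146 150 147 149 149 147 146 142 138 134  94
  45  47  68  74  55]
[ 0.54588163 -0.19880639  0.11872092] [ 0.52478447 -0.22131661  0.11623318] [ 0.56788366 -0.17772645  0.12047447] 64
```

Run:
```python
from h import *
A=np.load('s6.npz');im,d,K,T=[A[k] for k in('im','d','K','T')]
proj=lambda p:(lambda c:(K@c)[:2]/c[2])(T[:3,:3].T@(np.array(p)-T[:3,3]))
for v in list(range(138,150,2))+list(range(156,174)): print(v,im[v,325:340].mean(1).astype(int))
print('mouth scene',ray(331.75,186.0,K,T,.12).round(4)); 
for z in (.27,.215,.167,.12): print(z,proj([.5456,-.2,z]).round(2),proj([.546,-.203,z]).round(2))
t=np.load('t6.npz')['im']; c=cv2.resize(t[150:270,280:440],(800,600)); cv2.imwrite('pics/t6.png',c[:,:,::-1])
```

```text
138 [ 77  83  85  83  78  76  81 113 140 137 100  48  58  76  52]
140 [ 75  84  85  81  76  75  79 115 141 138 105  58  43  53  39]
142 [ 74  79  80  78  77  73  73 111 141 138 111  76  50  31  23]
144 [ 73  78  81  81  79  82  90 119 141 139 113  97  95  99 120]
146 [ 73  78  82  84  79  83  99 125 143 133 106  92  92  89  86]
148 [ 81  87  91 113 120 106 118 135 141 130 104  87  85  86  87]
156 [ 81  84  86  85  91 105 127 140 138 130 129 131 133 115  94]
157 [ 73  71  73  72  76  88 121 141 138 119 110 114 118 124 130]
158 [ 74  73  71  70  71  87 120 141 137 110  86  82  91  98 107]
159 [ 78  78  76  76  75  86 121 142 137 109  86  80  77  77  79]
160 [ 95  94  91  85  79  92 122 142 135 106  81  75  73  73  74]
161 [150 145 132 117 104 109 127 141 135 104  80  75  72  72  71]
162 [118 126 136 145 150 137 131 140 131 111  96  88  80  76  75]
163 [ 88  90  89  97 110 116 130 140 133 143 148 140 116  97  95]
164 [135 150 143 111  90 105 129 139 131 125 126 137 144 150 150]
165 [ 97 111 116 124 134 130 133 138 129 103  84  92 101 115 124]
166 [ 34  43  60  77  96 120 136 138 130 138 142 133 111  94  89]
167 [ 18  18  25  36  56 107 137 138 120 111 113 117 128 143 139]
168 [ 20  29  44  68  89 119 141 138 113  73  53  69  93 109 113]
169 [ 41  68  90  94  76 107 140 137  93  39  23  26  32  39  46]
170 [ 85  91  66  41  42 104 137 136  93  32  19  19  18  20  20]
171 [ 51  38  28  21  32  85 121 123  84  29  18  21  19  20  17]
172 [22 20 19 21 21 34 53 57 42 25 25 21 19 20 17]
173 [19 19 21 19 20 32 73 94 71 51 51 44 33 26 25]
mouth scene [ 0.5445 -0.2004  0.12  ]
0.27 [334.39 134.42] [334.88 134.2 ]
0.215 [333.24 153.97] [333.72 153.7 ]
0.167 [332.27 170.39] [332.75 170.1 ]
0.12 [331.35 185.95] [331.83 185.63]
```

View pics/t6.png

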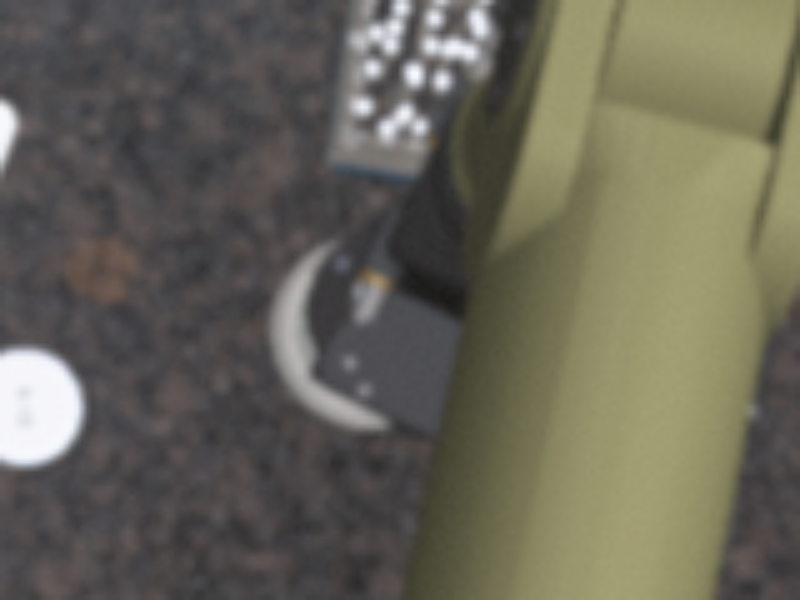

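The top view is blocked by the arm, so I use the scene view. The rod is upright within about 0.5°, and the mouth lies about 3 mm to its right and level in depth, so the target TCP is about (0.5438, −0.2027). Correct, then lower to just above the mouth.

```bash
python3 rel.py 0.5438 -0.2027 0.265
```

```text
t 18.62 pos [ 0.5455 -0.2003  0.3011] F [-0.49  0.54 -0.11] w 0.277 yaw x 64.41 tilt z [ 1.e-04 -2.e-04 -1.e+00]
units [-0.073 -0.014  0.901]
```

```bash
python3 -m jog '[[[0.2,-0.04,-0.01,0,0],[0.2,-0.03,0,0.1,0],[0.2,0,0,0.2,0],[0.2,0,0,0.2,0],[0.2,0,0,0.2,0],[0.2,0,0,0.1,0],[0.2,0,0,0.1,0],[0.2,0,0,0,0],[0.2,0,0,0,0]]]'; python3 rel.py 0.5438 -0.2027 0.2009
python3 - <<'E'
from h import *
im,d,K,T=snap('scene'); np.savez('s7.npz',im=im,d=d,K=K,T=T)
c=cv2.resize(im[135:210,280:380],(800,600),interpolation=cv2.INTER_CUBIC); cv2.imwrite('pics/s7.png',c[:,:,::-1])
for v in range(150,196): print(v,im[v,322:344].mean(1).astype(int))
from rod import fit
fit('s7.npz',148,181,332)
E
```

```text
time: 19.75
position: [0.5441, -0.2031, 0.2652]
tool_rot: [2.658, 1.673, 0.0]
ft_force: [-0.4, -0.2, 0.4]
grip_width: 0.278
t 19.75 pos [ 0.5441 -0.2031  0.2652] F [-0.41 -0.21  0.36] w 0.278 yaw x 64.37 tilt z [ 4.e-04 -3.e-04 -1.e+00]
units [ 0.006 -0.012  1.607]
150 [109 127 110  93  96  91  88  88  84  86 109 133 141 128 101  84  83  82
  83  83  82  80]
151 [ 94  95  93  89  87  84  83  82  79  79 109 135 140 125  97  81  78  78
  76  77  77  76]
152 [ 96  97  94  88  86  85  85  83  83  85 113 136 140 124  96  79  77  75
  72  72  72  71]
153 [130 127 112  95  93  93  89  84  81  83 113 140 141 123  94  79  77  76
  76  76  79  77]
154 [113 116 116 120 128 130 120 103  92  91 115 138 141 122  94  78  77  77
  77  75  78  77]
155 [ 87  85  89  99 110 115 116 121 123 126 133 142 140 120  99  93  87  77
  77  74  74  71]
156 [ 81  78  79  78  83  85  87  90 103 114 128 140 142 136 134 133 115  95
  96  98  92  81]
157 [ 79  78  75  74  71  73  73  74  77  85 116 140 142 126 118 118 124 129
 143 145 116  93]
158 [ 79  79  77  73  71  73  71  70  72  83 118 140 139 117  92  90  99 1
[... 3047 characters left out ...]
  42  42  38]
191 [ 38  52  95 125 134 140 142 145 149 151 148 149 149 145 143 141 138  97
  48  53  78  86]
192 [ 39  51  95 124 135 140 144 146 149 147 147 148 147 146 144 139 134  96
  46  47  68  74]
193 [ 41  42  76 113 131 139 143 147 149 147 149 149 148 143 139 134 118  81
  41  39  41  42]
194 [ 38  35  46  80 112 129 137 139 142 144 143 146 144 136 128 114  79  46
  37  36  36  37]
195 [ 36  38  38  43  51  63  78  95 110 112 115 115 113 101  81  59  44  38
  37  37  37  36]
rows 33 z 0.1389 0.235 tilt deg fwd/right [-1.34  0.09] axis at .12 [ 0.5472 -0.2007  0.12  ] at zmin [ 0.5469 -0.2003  0.1389] at zmax [ 0.5453 -0.1987  0.235 ] n [ 0.637 -0.771  0.   ] r [-0.771 -0.637 -0.   ]
```

View pics/s7.png

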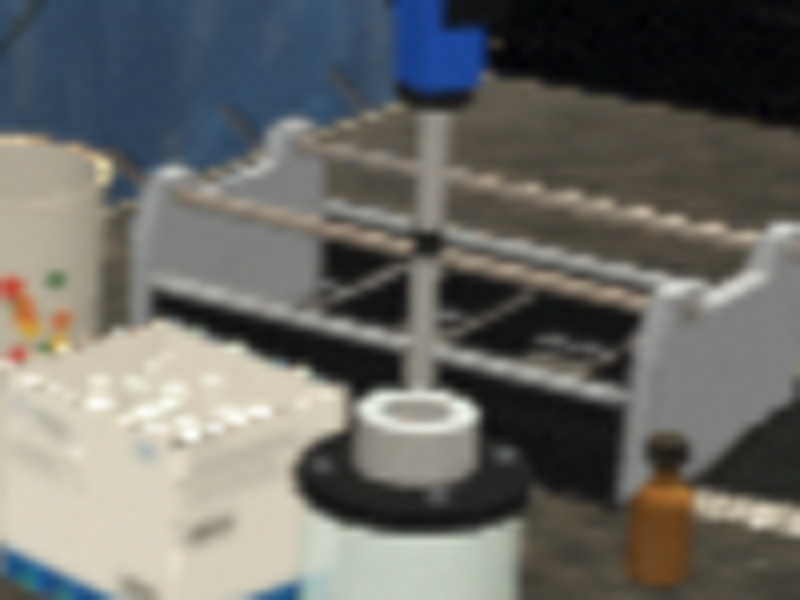

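Tip is just above the mouth, and the rod column at mouth height (~331.9) matches the mouth centre (331.75). One better check in the depth direction:

```bash
cat > dep.py <<'E'
from h import *
def rod(f,v0,v1,uc0,slope):
    A=np.load(f);d,K,T=A['d'],A['K'],A['T'];W=world(d,K,T)
    n=T[:3,2].copy();n[2]=0;n/=np.linalg.norm(n)
    P=[]
    for v in range(v0,v1):
        c=uc0+slope*(v-v0)
        for u in (int(np.floor(c)),int(np.floor(c))+1):
            w=W[v,u]
            if abs(w[0]-.546)<.02 and abs(w[1]+.2)<.02:
                P.append([w[2],w@[n[0],n[1],0]+np.sqrt(.005**2-min(.0045,abs(u-c)*.0028)**2)])
    P=np.array(P);a=np.polyfit(P[:,0],P[:,1],1);print(f,'rod n: mean',P[:,1].mean().round(4),'std',P[:,1].std().round(4),'N',len(P),'slope deg',np.degrees(a[0]).round(2),'at .12',np.polyval(a,.12).round(4),'z',P[:,0].min().round(3),P[:,0].max().round(3));return n
if __name__=='__main__':
    rod('s6.npz',138,171,333.6,-.07); n=rod('s7.npz',150,182,333.3,-.042)
    for f in('s3.npz','s6.npz'):
        A=np.load(f);d,K,T=A['d'],A['K'],A['T'];W=world(d,K,T)
        r=np.array([-.771,-.637,0]);w=W[178:196,318:348]; nn=w@n*1.0; nn=w[...,0]*n[0]+w[...,1]*n[1]; rr=w@r
        m=(abs(w[...,2]-.119)<.0045)&(abs(w[...,0]-.546)<.03)&(abs(w[...,1]+.2)<.03)
        Q=np.c_[rr[m],nn[m]]; c,rad=cv2.minEnclosingCircle(Q.astype(np.float32)); print(f,'ring circle r,n',np.round(c,4),round(rad,4),'mean',Q.mean(0).round(4),len(Q),'z',w[m][:,2].mean().round(4))
E
python3 dep.py
```

```text
s6.npz rod n: mean 0.5017 std 0.0021 N 66 slope deg -0.14 at .12 0.502 z 0.17 0.261
s7.npz rod n: mean 0.502 std 0.0022 N 64 slope deg -0.62 at .12 0.5027 z 0.135 0.228
s3.npz ring circle r,n [-0.2925  0.5029] 0.0239 mean [-0.2944  0.4994] 76 z 0.118
s6.npz ring circle r,n [-0.2943  0.5012] 0.0226 mean [-0.294  0.5  ] 72 z 0.1183
```

Depth agrees within about 1 mm. Inserting now.

```bash
python3 -m jog '[[[0.2,0.01,-0.015,0.1,0],[0.2,0,0,0.2,0],[0.2,0,0,0.2,0],[0.2,0,0,0.25,0],[0.2,0,0,0.25,0],[0.2,0,0,0.2,0],[0.2,0,0,0.2,0],[0.2,0,0,0.15,0],[0.2,0,0,0.05,0],[0.2,0,0,0,0]]]'; python3 rel.py 0.5437 -0.2025 0.2009
python3 - <<'E'
from h import *
im,d,K,T=snap('scene'); np.savez('s8.npz',im=im,d=d,K=K,T=T)
c=cv2.resize(im[150:210,290:370],(800,600),interpolation=cv2.INTER_CUBIC); cv2.imwrite('pics/s8.png',c[:,:,::-1])
for v in range(165,193): print(v,im[v,322:344].mean(1).astype(int))
from dep import rod
rod('s8.npz',170,182,332.7,-.05)
E
```

```text
time: 21.05
position: [0.5436, -0.2025, 0.201]
tool_rot: [2.659, 1.673, -0.0]
ft_force: [0.0, 0.2, -0.7]
grip_width: 0.276
t 21.05 pos [ 0.5436 -0.2025  0.201 ] F [ 0.04  0.18 -0.74] w 0.276 yaw x 64.37 tilt z [ 1.e-04 -1.e-04 -1.e+00]
units [0.    0.002 0.002]
165 [ 44  61  77  96 110  97  79  75  75  79  81  83  84  83  81  83  84 108
 128 140 150 156]
166 [ 19  26  26  36  42  57  68  72  75  79  82  84  83  84  83  84  91  87
  87  98 110 124]
167 [ 19  19  20  20  21  28  46  64  71  77  84  82  82  81  78  93 128 139
 133 110  92  88]
168 [ 18  18  18  21  31  39  41  41  51  68  79  79  74  66  59  84 106 112
 116 124 136 149]
169 [ 26  21  28  44  69  88  67  29  28  36  41  40  38  34  28  32  37  44
  61  79  97 112]
170 [56 49 63 85 93 67 34 24 27 36 44 44 34 24 21 19 20 22 26 31 36 42]
171 [102 101  77  53  36  29  20  21  29  78 107 106  73  29  20  19  21  19
  18  18  18  28]
172 [ 70  47  31  24  20  20  19  18  34  96 134 134  92  33  22  21  20  17
  21  21  30  46]
173 [ 34  23  21  21  19  17  22  18  38 100 137 139 103  59  43  35  25  24
  29  37  56  66]
174 [ 
[... 1183 characters left out ...]
 60 116 147 190 225 224 159
  51  23  23  23]
187 [179 117 103 165 210 223 216 184 136 109 101 118 156 184 215 227 215 145
  44  19  21  23]
188 [154  94  90 127 149 171 196 207 214 217 217 220 222 219 207 190 163 103
  35  21  18  19]
189 [ 64  51  91 124 135 142 150 154 158 160 163 165 162 157 151 148 140  99
  42  25  20  21]
190 [ 38  48  95 125 136 140 143 145 147 149 151 150 146 145 144 143 138  99
  46  42  45  37]
191 [ 38  49  96 127 136 139 144 145 147 150 149 150 148 146 143 142 137  97
  48  53  80  85]
192 [ 41  53  93 125 134 139 144 147 148 149 148 149 147 147 143 141 132  95
  47  46  66  72]
s8.npz rod n: mean 0.5012 std 0.0022 N 24 slope deg -4.1 at .12 0.5036 z 0.137 0.172
```

View pics/s8.png

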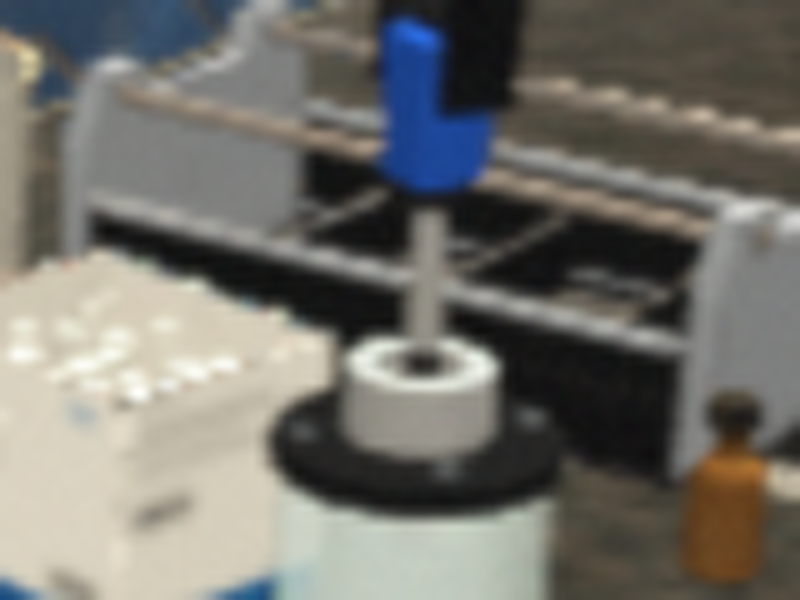

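The rod stands centred in the bore: rod column 331.85 against mouth 331.75. The band's dark part starts just above the mouth and disappears into it, and both band estimates ask for about 0.5 mm more. I make that small trim, let it settle and check.

```bash
python3 -m jog '[[[0.2,0,0,0.012,0],[0.2,0,0,0,0],[0.2,0,0,0,0],[0.2,0,0,0,0],[0.2,0,0,0,0],[0.2,0,0,0,0]]]'; python3 rel.py
python3 - <<'E'
from h import *
s=get_state(); print(np.abs(s['qd']).max())
W0=np.load('scene1.npz')['im'].astype(int); im,d,K,T=snap('scene'); t,dt,Kt,Tt=snap('top'); W=world(dt,Kt,Tt)
m=cv2.inRange(cv2.cvtColor(t,cv2.COLOR_RGB2HSV),(0,0,190),(180,70,255)); m[(abs(W[...,0]-.5)>.05)|(abs(W[...,1]+.02)>.05)]=0
print('dish',W[m>0].mean(0).round(4),W[m>0][:,2].std().round(4))
for n,(u,v) in dict(violet=(197,312),amber=(363,201),timer=(260,240)).items(): print(n,np.abs(im[v-6:v+6,u-5:u+5].astype(int)-W0[v-6:v+6,u-5:u+5]).mean().round(1))
job.close_job()
E
```

```text
time: 21.85
position: [0.5436, -0.2024, 0.2004]
tool_rot: [-2.659, -1.673, 0.0]
ft_force: [-0.3, -0.6, -0.2]
grip_width: 0.279
t 21.85 pos [ 0.5436 -0.2024  0.2004] F [-0.34 -0.64 -0.24] w 0.279 yaw x 64.37 tilt z [-0. -0. -1.]
0.000778435915546081
dish [ 0.5022 -0.0209  0.0133] 0.0042
violet 1.4
amber 1.3
timer 1.7
the job is handed in; nothing more can be done
```

I handed the job in at about 22 s, with the arm still holding the probe in the guide hole.

**What I did:** I lifted the dish off the guide and set it down on the free worktop at about (0.50, −0.02). I then gripped the smallest probe by its blue head, lifted it out of the holder and lowered the rod into the guide until the band was level with the mouth.

**Last checks:**
- **Dish:** it lies flat and right way up, with its top at about 13 mm.
- **Holding still:** the joints were at rest, the tool vertical, and the wrist force under 1 N, so I felt no contact with the cell.
- **Centring:** sideways in the image the rod is about 0.1 px (0.3 mm) from the centre of the mouth. Front to back I only had depth readings, good to about ±1–2 mm, because the arm blocked the top camera.
- **Uprightness:** the main fits on the free-hanging rod gave 0.1–0.6° tilt. A rougher depth fit read 1.3°, and one over a very short stretch of rod read 4°. I took both as noise, since the tool itself was exactly vertical.
- **Band height:** two image estimates asked for 0.6–0.8 mm more, so I lowered it about 0.5 mm. I did not look again after that trim; it should be level to within about 1 mm.
- **Bottles and timer:** unchanged in the picture.

Setting the dish down pressed with about 4 to 6 N just before I let go.

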